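# Turn round the instrument steriliser case and shut it

### The job

The two parts on the raised bed of the white steriliser case (two small aluminium clamp blocks) are finished: put both in the steel tray. Then lay each of the instruments that wait on the table (tweezers and ear bar, however many there are) lengthwise on the bed between its black teeth, press the bed's tail down until its catch holds the bed down, and last shut the lid over it until the lid's catch holds. Leave the loose AA cell where it lies.

Things in the scene. Friction and masses are not known exactly. Their poses are not given: they have to be found in the camera images.
- bed (a joint): the sprung loading bed inside the case. 0 = raised (its front end high, sloping 0.12 rad (7 degrees) down towards the back); grows as its front is pressed down; at about 0.113 rad the catch holds it level; a stop at 0.123. Pressing at the pad takes about 3 N at first and up to about 12 N before the catch; below about 0.08 rad it springs up again when let go
- bed_mid (a point): middle of the top of the bed, a steel plate 154 mm (x) by 164 mm (y). Axes turn with the bed: x from the pad towards the hinge, z up out of it. Its hinge axis lies 78 mm along +x, 4 mm lower. Black teeth 14 mm wide (y), 4 mm thick (x), 10 mm high stand at x = -32 and 32 mm, y = -66, -22, 22, 66 mm, leaving three lengthwise channels 30 mm wide, centred at y = -44, 0, 44 mm
- bed_pad (a point): middle of the top of the black thumb pad (20 x 50 mm) on the bed's tail, which sticks out of a 62 mm wide notch in the front of the case: press here, straight down. It lies about 42 mm above the table when raised, about 20 mm when the bed is caught, 189 mm from the bed's hinge
- lid (a joint): the lid, hinged at the back of the case: 0 = shut, grows as it opens, 1.57 = upright, stop at 1.85 (leaning back). A stiff hinge (0.25 N m): it stays where it is left. Just before it is shut two sprung balls stop it at about 0.06 rad; pressing its front edge with about 10 N takes it past them, fully shut, and they hold it
- lid_edge (a point): middle of the lid's front edge, on its outer face (the top when shut). Axes turn with the lid: z out of the outer face, x towards the hinge (190 mm away, 6.5 mm below the outer face). The lid is a plate 5 mm thick and 182 mm wide; a black lip 50 mm wide reaches 18 mm beyond this point. To shut the lid push its outer face from behind, over and down
- lid_hinge (a point): middle of the lid's hinge axis, which lies along y of the case, about 50 mm above the table. Axes turn with the lid; the lid extends from here along -x
- case: the white steriliser case, fixed: 180 mm along its x, 178 mm wide along its y (84 mm from the middle to each side wall inside), walls 52 mm high. Origin at the centre of its underside; x points from its front (notch and bed pad, towards the robot) to its back (lid hinge)
- clamp_1_mid (a point): centre of one finished clamp block: an aluminium block 22 x 34 mm, 22 mm high, with a black thumb screw on one end (52 mm long in all, along its y; the block itself is y from -8 to 26 mm, the screw y from -26 to -8 mm). It starts in an outer channel of the bed, its length along it. Grasp the block across its 22 mm (x)
- clamp_2_mid (a point): centre of the other finished clamp block, just like the first; starts in the other outer channel of the bed
- tray_in (a point): centre of the inner floor of the steel tray: inside 84 mm along x by 134 mm along y, 3 mm above the table, rim 20 mm above the table. Fixed
- tweezers_s_mid (a point): centre of the straight steel tweezers: 126 mm long (along its y), 16 mm wide at most (x), 9 mm high. May be absent
- tweezers_c_mid (a point): centre of the curved steel tweezers: 111 mm long (along its y), 18 mm wide at most (x), 9 mm high. May be absent
- ear_bar_mid (a point): centre of the white ear bar: a rod 69 mm long (along its y), 8 mm wide and high, one end tapered; it does not roll. May be absent
- tweezers_s: the same tweezers; origin 4.5 mm below the centre
- tweezers_c: the same tweezers; origin 4.5 mm below the centre
- ear_bar: the same ear bar; origin 4 mm below the centre
- clamp_1: the first clamp block; origin 11 mm below its centre
- clamp_2: the second clamp block; origin 11 mm below its centre
- cell: bystander: AA battery cell lying down, 50 mm long (y), 14 mm thick; origin under its centre

How it is judged:
By the outcome, as a careful person would: the job done as asked, in the order asked, and still so for the second after the job is handed in, with the robot touching nothing.
Of tweezers_s, tweezers_c, ear_bar only 2 to 3 are there at a start; the rules pass over those that are not, and their reading is None.
At some moment in a run one of tweezers_s, tweezers_c, ear_bar may be knocked a few centimetres aside while the robot is not near it.
Once in a run the grip may slacken for a moment while it holds something.
It also fails if it takes over 200 s, if anything falls off the work surface, if the arm or the gripper's body presses on something with over 40 N, if the wrist force passes 120 N, or if a joint passes its speed limit or range.

### The arm

A 7-joint arm with a two-finger parallel gripper is mounted at the origin on a cart in front of the work surface, level with it; the furniture and walls round the work are solid. World frame = base frame: x ahead of the robot, y to its left, z up, the work surface at z = 0. Lengths are in mm, angles in rad, forces in N, time in s.
With the tool pointing down it reaches from about 400 to 925 mm from the base axis. Payload 5.6 kg.
Tool frame: the origin (TCP) lies midway between the tips of the shut fingers; the grasp point (between the pads) lies behind it (manip.hold_point_z is the z of the grasp point in the tool frame, in mm); z points along the fingers, y is the line along which they close (so a half turn about z gives the same grasp; the last joint's range is limited). The gripper opens to 85 mm and grips with 20 to 120 N. Pads are 22 mm wide; open, the fingers measure 114 mm over their backs; the gripper's body (76 mm by 85 mm) begins 54 mm behind the grasp point. The pads swing forward as they close: fully open they stand 13 mm farther back than shut.
Start: joints at [-1.307, 0.468, -0.012, 1.603, 0.006, 1.071, -0.056], TCP at [196.347, 619.642, 231.29] pointing down, gripper open.
Joint ranges: [-2.53, 2.53], [-0.31, 2.02], [-1.57, 1.55], [0.28, 2.44], [-1.29, 4.43], [0.15, 1.84], [-2.92, 2.92]. Speed limits (rad/s): [2.57, 2.57, 3.14, 3.14, 3.14, 3.14, 3.14].

### API

Orientations are given as a 3x3 rotation matrix whose columns are the frame's x, y, z axes.
In Python, from workcell import manip, cams, workorder gives the robot as it stands. The module is installed in compiled form; this text tells all that it offers.
- The arm moves only by the tool move_arm, never from a script. Its argument "steps" is one flat list of numbers, 5 for each row, row after row: the shift along the world's x, y, z as a fraction of full scale, then the turn about the world's z as a fraction of full scale, then the opening, from 0 (shut) to 1 (fully open). In form: [tx, ty, tz, twist, jaw, tx, ty, tz, twist, jaw, ...]. A call has 1 to 10 rows; each row is the pose to reach, as a shift and turn from the pose commanded when the call began; what a row does not reach only later rows make up. Full scale, the value 1, is 0.3 m for a shift and 90 degrees for a turn. A row lasts 1/10 s, in which the tool goes at most 50 mm and 8.59 degrees, less where a joint would pass 70% of its speed; a pose out of reach is approached as far as the arm can. A call with a number of a shift or a turn outside -1 to 1 is refused whole. A call with a gripper value outside its range is refused whole. The fingers move at their own pace and stop on an object; "squeeze" is the grip in N (left out, the last holds). Time passes only in rows, so rows that repeat a pose let the fingers close. It gives the time, the measured TCP pose, the force, the opening and the grip force at its end, in the units of the state.
- manip.observe(): the state, without advancing time (a new reading comes with each control period).
- cams.camera(name): name is "scene" or "top" or "wrist"; returns the picture (480x640x3 uint8, blue, green, red); there is no depth.
- cams.get_calibration(name): a dict with "camera_matrix" (3x3 intrinsics, pixels), "distortion" ([k1, k2, p1, p2, k3] as OpenCV has them; the pictures are not rectified), "pose" (4x4, takes a point from camera to world coordinates). Camera axes: x right, y down, z forward; pixel columns grow to the right and rows downward; lengths in mm; the calibration is good to about 2 mm. A picture is of the moment at which its call begins: read the wrist's pose just before it. get_calibration takes no time and is no camera call; for the wrist camera it gives the pose at the moment of the call.
- workorder.hand_in(): hands the job in; it is judged then, once.
The state is a dict: "clock": time; "joint_positions": joint angles; "joint_velocities": joint speeds; "joint_torque": joint torques, N m; "eef_pos": TCP position; "ee_rot": TCP orientation; "ft_force": force on the tool from outside, world axes, zero at the start; "moment": the same for the moment, N m; "opening": opening from 0.0 (shut) to 1.0 (fully open); "grasp_force": force on a finger pad.
Only numpy, scipy, OpenCV 4.12 (cv2) and the standard library are available. Lean on these libraries where they do the work, as an engineer would, in place of code of your own. Each camera call takes 0.05 s, during which the arm holds its last target. There are 200 camera calls.

## Working session

There is one attempt and no reset: what is moved stays moved. The work goes in short steps, Python scripts to look and compute and a tool call to move; the robot and the scene stay as the last step left them, time stands still between calls to the robot, and variables do not carry over. Pictures are saved under pics/ and viewed, at most 14 in all, crops included, and the job is handed in when it is done.

Besides the shell and the picture viewer there is one more tool, called after "Request:" by a JSON object that holds its "api" and its "payload". move_arm: Moves the arm, as the interface text tells. Its arguments: {"type":"object","properties":{"steps":{"type":"array","items":{"type":"number","minimum":-1,"maximum":1}},"squeeze":{"type":"number"}},"required":["steps"]}

```bash
mkdir -p pics; cat > h.py <<'E'
import numpy as np, cv2
from workcell import manip, cams, workorder
def ray(name,uv,cal=None):
    c=cal or cams.get_calibration(name)
    K=np.array(c["camera_matrix"]);D=np.array(c["distortion"]);T=np.array(c["pose"])
    p=cv2.undistortPoints(np.array(uv,float).reshape(-1,1,2),K,D).reshape(-1,2)
    d=np.c_[p,np.ones(len(p))]@T[:3,:3].T
    return T[:3,3],d
def plane(name,uv,z,cal=None):
    o,d=ray(name,uv,cal); return o+d*((z-o[2])/d[:,2])[:,None]
def proj(name,P,cal=None):
    c=cal or cams.get_calibration(name)
    T=np.linalg.inv(np.array(c["pose"]))
    return cv2.projectPoints(np.array(P,float).reshape(-1,3),cv2.Rodrigues(T[:3,:3])[0],T[:3,3],np.array(c["camera_matrix"]),np.array(c["distortion"]))[0].reshape(-1,2)
E
python3 - <<'E'
from h import *
for n in("scene","top"):
    cv2.imwrite(f"pics/{n}0.png",cams.camera(n)); c=cams.get_calibration(n); print(n,np.round(c["camera_matrix"],1),np.round(c["pose"],3))
s=manip.observe(); print(s, manip.hold_point_z)
E
```

```text
scene [[599.7   0.  319.1]
 [  0.  599.7 230.8]
 [  0.    0.    1. ]] [[ 5.31000e-01 -5.02000e-01  6.83000e-01 -3.90814e+02]
 [-8.47000e-01 -2.92000e-01  4.44000e-01 -6.54941e+02]
 [-2.30000e-02 -8.14000e-01 -5.80000e-01  8.16430e+02]
 [ 0.00000e+00  0.00000e+00  0.00000e+00  1.00000e+00]]
top [[491.2   0.  318.2]
 [  0.  491.2 242.8]
 [  0.    0.    1. ]] [[-1.900000e-02 -9.980000e-01  5.300000e-02  4.210680e+02]
 [-1.000000e+00  1.800000e-02 -1.100000e-02 -8.772900e+01]
 [ 1.000000e-02 -5.300000e-02 -9.990000e-01  1.054532e+03]
 [ 0.000000e+00  0.000000e+00  0.000000e+00  1.000000e+00]]
{'clock': 0.1, 'joint_positions': array([-1.30699848,  0.46832703, -0.01161572,  1.60355072,  0.00597705,
        1.07141927, -0.0563047 ]), 'joint_velocities': array([-1.50065276e-04, -1.42479715e-03, -1.51586491e-04, -1.58795914e-03,
        1.94398195e-04,  5.71163454e-05, -1.69878275e-03]), 'joint_torque': array([ 7.99975496e-04, -5.33520985e+01,  2.12233717e-02, -2.51968575e+01,
        1.14569170e-02,  4.28379208e-03,  1.04706848e-05]), 'eef_pos': array([196.19768268, 619.13591339, 230.4010432 ]), 'ee_rot': array([[-9.53284848e-01,  3.02072552e-01, -4.14795560e-04],
       [ 3.02072822e-01,  9.53283481e-01, -1.61731903e-03],
       [-9.31299329e-05, -1.66706419e-03, -9.99998606e-01]]), 'ft_force': array([-0.02205514, -0.36441861,  0.01192845]), 'moment': array([-0.00791627, -0.01437383,  0.01023575]), 'grasp_force': 0.0, 'opening': 1.0035244737427658} -18.700000000000003
```

View pics/top0.png

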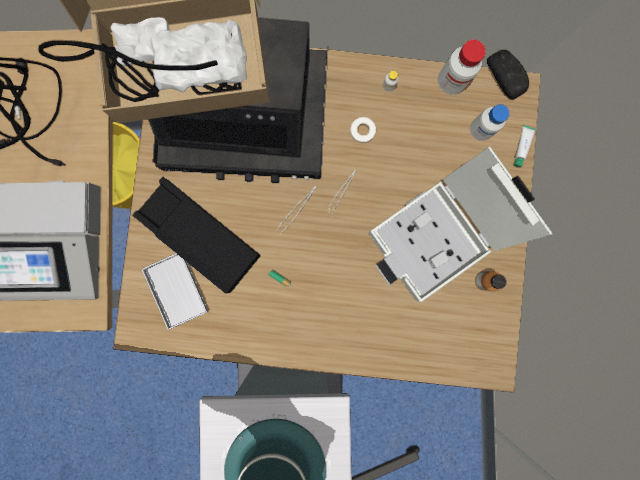

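View pics/scene0.png

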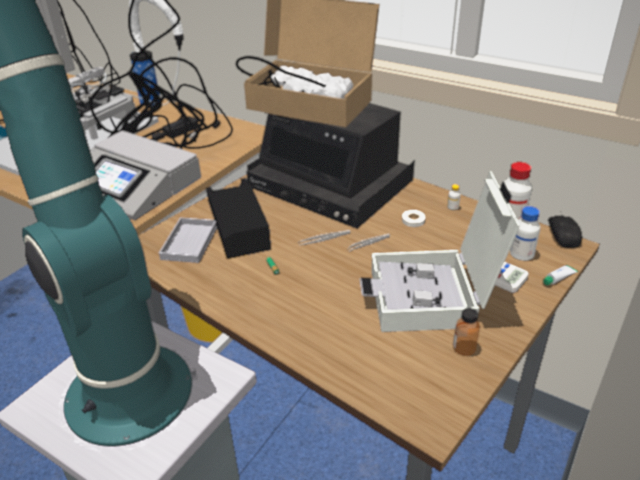

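The top view shows the tray at (175,290), the cell at (280,278), and two tweezers at (297,210) and (342,190). The case is at (430,240), with its pad at (388,270) and its lid open to the upper right. I'll zoom in for details.

```bash
python3 - <<'E'
from h import *
a=cv2.imread("pics/top0.png")
c1=cv2.resize(a[140:310,360:560],None,fx=4,fy=3.5,interpolation=cv2.INTER_CUBIC)[:595]
c1=cv2.resize(a[150:300,360:560],None,fx=4,fy=4,interpolation=cv2.INTER_CUBIC)
cv2.imwrite("pics/c1.png",c1)
c2=cv2.resize(a[160:310,200:370],None,fx=4,fy=4,interpolation=cv2.INTER_CUBIC)
cv2.imwrite("pics/c2.png",c2)
E
```

```text
(no output)
```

View pics/c1.png

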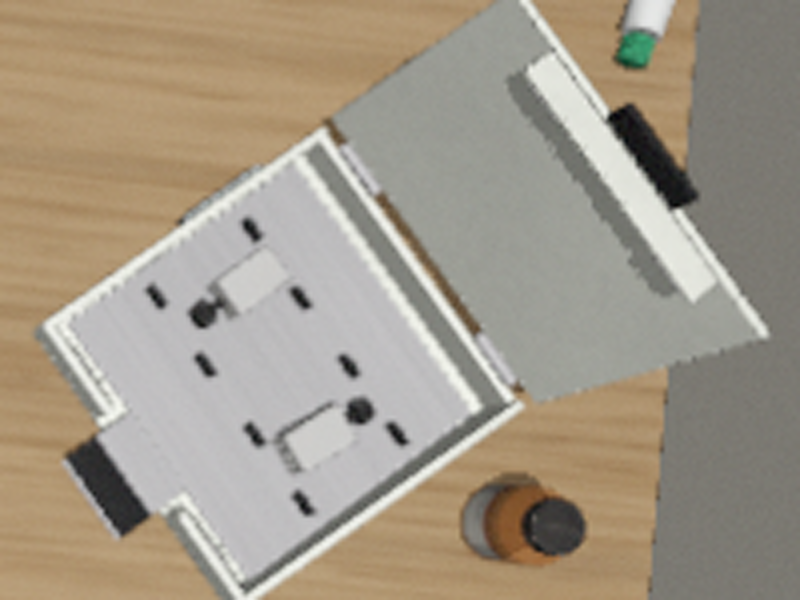

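View pics/c2.png

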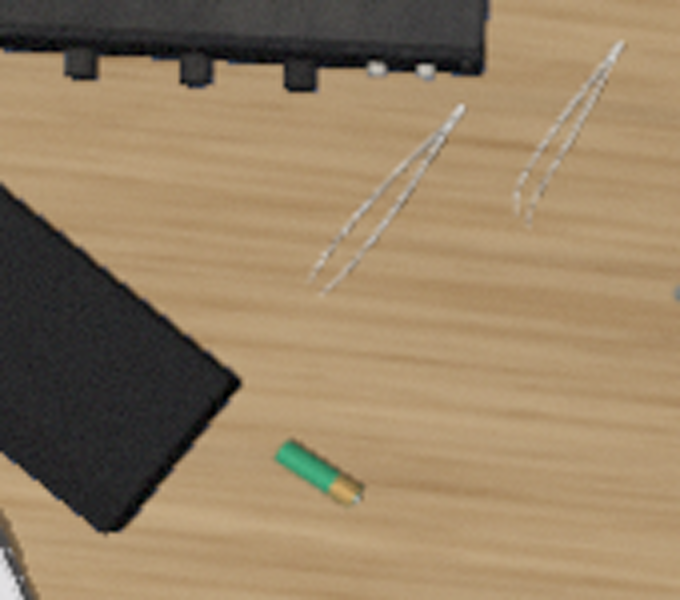

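The straight tweezers' joined end is at full-image (315,186), with open tips near (279,231). The curved tweezers run from (355,171) to (331,214). No ear bar is visible so far. The clamps lie in the outer channels with their screws at crop (205,313) and (358,410).

```bash
python3 - <<'E'
from h import *
a=cv2.imread("pics/top0.png")
C=lambda P,o:np.array(P,float)/4+np.array(o)-0.375
rim=C([(45,325),(325,130),(520,402),(245,597)],(360,150))
W=plane("top",rim,52)[:,:2]
L=np.array([(-90,89),(90,89),(90,-89),(-90,-89)],float)
def fit(L,W):
    lc,wc=L.mean(0),W.mean(0);H=(L-lc).T@(W-wc);t=np.arctan2(H[0,1]-H[1,0],H[0,0]+H[1,1])
    R=np.array([[np.cos(t),-np.sin(t)],[np.sin(t),np.cos(t)]]);return t,R,wc-R@lc
t,R,o=fit(L,W);print("case",np.degrees(t),o,"res",(W-(L@R.T+o)).round(1).tolist())
loc=lambda P:((P[:,:2]-o)@R)
pad=C([(66,458),(100,435),(150,510),(116,535)],(360,150))
print("pad loc z42",loc(plane("top",pad,42)).round(1).tolist())
teeth=C([(156,296),(205,365),(254,434),(303,502),(252,230),(301,298),(348,366),(397,433)],(360,150))
print("teeth z38",loc(plane("top",teeth,38)).round(1).tolist())
cl=C([(255,283),(205,313),(320,437),(358,410)],(360,150))
print("clamps z49",loc(plane("top",cl,49)).round(1).tolist(),plane("top",cl,49)[:,:2].round(0).tolist())
lide=C([(525,0),(768,335)],(360,150))
for th in(1.4,1.57,1.7,1.85):
    z=50+190*np.sin(th);print("lid",th,loc(plane("top",lide,z)).round(0).tolist(),"expect x",95-190*np.cos(th))
tw=C([(460,105),(308,278),(324,292),(620,45),(516,208),(530,222)],(200,160))
print("tw",plane("top",tw,5).round(0).tolist())
tray=np.array([(143,270),(179,255),(208,310),(171,328)]);print("tray",plane("top",tray,20).round(0).tolist())
cell=C([(285,450),(355,495)],(200,160));print("cell",plane("top",cell,7).round(0).tolist())
print("scene thing",plane("scene",[(512,275),(497,270),(527,275),(512,290)],10).round(0).tolist(), loc(plane("scene",[(512,275)],10)))
s=cv2.imread("pics/scene0.png")
cv2.imwrite("pics/s1.png",cv2.resize(s[170:360,350:600],None,fx=3.1,fy=3.1,interpolation=cv2.INTER_CUBIC))
E
```

```text
case -55.87508752553918 [ 475.37910779 -330.09825295] res [[-1.6, -2.0], [-4.2, -0.4], [0.8, 3.3], [5.0, -0.9]]
pad loc z42 [[-118.9, 24.3], [-97.7, 23.8], [-99.1, -22.5], [-120.9, -22.8]]
teeth z38 [[-31.1, 65.5], [-31.3, 21.6], [-31.4, -22.2], [-31.2, -65.5], [30.1, 64.6], [30.2, 21.0], [29.5, -21.9], [29.9, -64.8]]
clamps z49 [[12.5, 41.8], [-17.7, 44.1], [-6.6, -41.9], [17.6, -42.0]] [[517.0, -317.0], [502.0, -291.0], [437.0, -348.0], [451.0, -368.0]]
lid 1.4 [[132.0, 82.0], [132.0, -92.0]] expect x 62.706242848954204
lid 1.57 [[130.0, 82.0], [131.0, -91.0]] expect x 94.84869792496067
lid 1.7 [[131.0, 82.0], [131.0, -92.0]] expect x 119.48045391614968
lid 1.85 [[134.0, 82.0], [134.0, -93.0]] expect x 147.36214689665746
tw [[600.0, -94.0, 5.0], [508.0, -11.0, 5.0], [500.0, -20.0, 5.0], [631.0, -181.0, 5.0], [544.0, -123.0, 5.0], [536.0, -131.0, 5.0]]
tray [[426.0, 270.0, 20.0], [456.0, 194.0, 20.0], [340.0, 134.0, 20.0], [304.0, 211.0, 20.0]]
cell [[416.0, 2.0, 7.0], [392.0, -35.0, 7.0]]
scene thing [[626.0, -468.0, 10.0], [627.0, -436.0, 10.0], [642.0, -495.0, 10.0], [580.0, -483.0, 10.0]] [[199.20976017  47.39787477]]
```

View pics/s1.png

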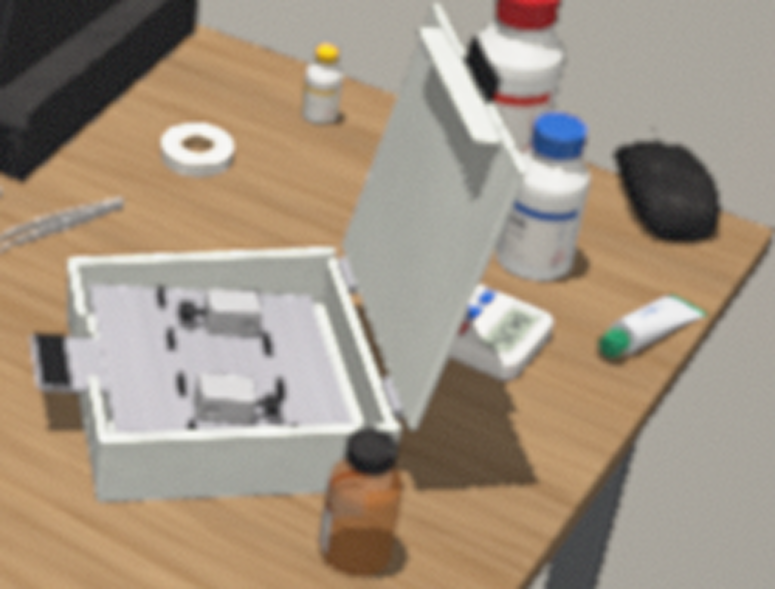

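The white object behind the lid is a timer, so only the two tweezers are present. Moving over the case.

Request:
{"api": "move_arm", "payload": {"steps": [0.68, -0.9, 0.3, -0.42, 0.5, 0.68, -0.9, 0.3, -0.42, 0.5, 0.68, -0.9, 0.3, -0.42, 0.5, 0.68, -0.9, 0.3, -0.42, 0.5, 0.68, -0.9, 0.3, -0.42, 0.5, 0.68, -0.9, 0.3, -0.42, 0.5, 0.68, -0.9, 0.3, -0.42, 0.5, 0.68, -0.9, 0.3, -0.42, 0.5]}}

```text
clock: 0.9
eef_pos: [405.8, 343.5, 323.3]
ee_rot: [[-0.558, 0.83, 0.004], [0.83, 0.558, 0.0], [-0.002, 0.004, -1.0]]
ft_force: [0.3, 0.4, 0.0]
opening: 0.499
grasp_force: 0.0
```

Request:
{"api": "move_arm", "payload": {"steps": [0.2, -1, 0, 0, 0.5, 0.2, -1, 0, 0, 0.5, 0.2, -1, 0, 0, 0.5, 0.2, -1, 0, 0, 0.5, 0.2, -1, 0, 0, 0.5, 0.2, -1, 0, 0, 0.5, 0.2, -1, 0, 0, 0.5, 0.2, -1, 0, 0, 0.5]}}

```text
clock: 1.7
eef_pos: [460.3, 48.6, 321.2]
ee_rot: [[-0.565, 0.825, -0.0], [0.825, 0.565, 0.0], [0.0, -0.0, -1.0]]
ft_force: [-1.1, 0.2, -0.0]
opening: 0.5
grasp_force: 0.0
```

Request:
{"api": "move_arm", "payload": {"steps": [0.0, -1, 0, 0, 0.5, 0.0, -1, 0, 0, 0.5, 0.0, -1, 0, 0, 0.5, 0.0, -1, 0, 0, 0.5, 0.0, -1, 0, 0, 0.5, 0.0, -1, 0, 0, 0.5, 0.0, -1, 0, 0, 0.5, 0.0, -1, 0, 0, 0.5]}}

```text
clock: 2.5
eef_pos: [460.9, -249.4, 320.6]
ee_rot: [[-0.568, 0.823, -0.001], [0.823, 0.568, 0.0], [0.001, -0.001, -1.0]]
ft_force: [0.6, 1.0, -0.1]
opening: 0.497
grasp_force: 0.0
```

```bash
python3 - <<'E'
from h import *
s=manip.observe();cal=cams.get_calibration("wrist");cv2.imwrite("pics/w1.png",cams.camera("wrist"))
print(s["joint_positions"].round(2),np.round(cal["pose"],2),np.round(cal["camera_matrix"][0],0))
import pickle;pickle.dump(cal,open("w1.pkl","wb"))
# triangulate teeth scene/top
C=lambda P,k,o:np.array(P,float)/k+np.array(o)-0.5+0.5/k
st=C([(161,297),(171,339),(182,384),(267,343),(280,388)],3.1,(350,170))
tt=C([(156,296),(205,365),(254,434),(301,298),(348,366)],4,(360,150))
# pad (scene 52,360), clamp blocks top
st=np.r_[st,C([(52,360),(238,306),(225,387)],3.1,(350,170))];tt=np.r_[tt,C([(108,485),(255,283),(320,437)],4,(360,150))]
o1,d1=ray("scene",st);o2,d2=ray("top",tt)
for a,b in zip(d1,d2):
    k=np.linalg.lstsq(np.c_[a,-b],o2-o1,rcond=None)[0];P=o1+a*k[0];Q=o2+b*k[1];print(((P+Q)/2).round(1),np.linalg.norm(P-Q).round(1))
E
```

```text
[-0.25  0.19  0.8   1.84 -0.15  1.17  1.19] [[ 8.2000e-01  5.4000e-01  1.8000e-01  4.1420e+02]
 [ 5.7000e-01 -7.8000e-01 -2.6000e-01 -1.8103e+02]
 [ 0.0000e+00  3.2000e-01 -9.5000e-01  4.6396e+02]
 [ 0.0000e+00  0.0000e+00  0.0000e+00  1.0000e+00]] [331.   0. 323.]
[ 512.7 -268.7   32.7] 0.5
[ 476.1 -293.4   33.2] 0.7
[ 439.8 -318.1   33.2] 1.0
[ 510.8 -346.2   27.3] 0.3
[ 474.6 -370.2   26.7] 0.8
[ 414.3 -239.8   37.8] 0.5
[ 518.4 -319.8   41.8] 2.7
[ 436.9 -348.5   46.7] 0.5
```

View pics/w1.png

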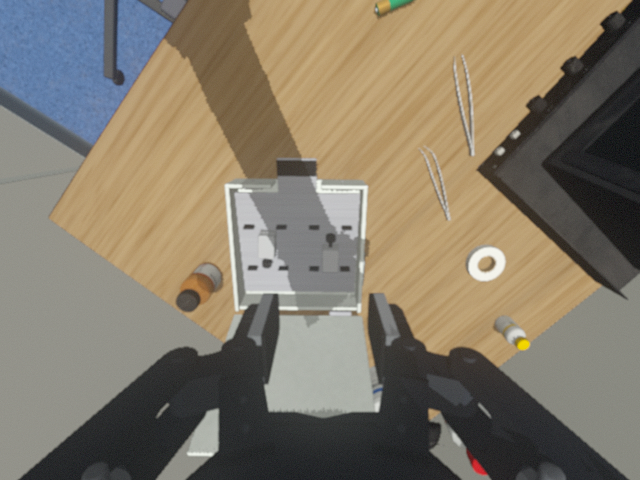

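The wrist view confirms two tweezers, the case upright at (300,245), and the clamp blocks at (267,245) and (331,258). Descending on the +y clamp.

Request:
{"api": "move_arm", "payload": {"steps": [0.19, -0.23, 0, -0.005, 0.45, 0.19, -0.23, 0, -0.005, 0.45, 0.19, -0.23, -0.4, -0.005, 0.45, 0.19, -0.23, -0.8, -0.005, 0.45, 0.19, -0.23, -0.8, -0.005, 0.45, 0.19, -0.23, -0.8, -0.005, 0.45, 0.19, -0.23, -0.8, -0.005, 0.45, 0.19, -0.23, -0.8, -0.005, 0.45], "squeeze": 40}}

```text
clock: 3.35
eef_pos: [515.3, -313.5, 75.5]
ee_rot: [[-0.565, 0.825, -0.01], [0.825, 0.565, 0.007], [0.011, -0.004, -1.0]]
ft_force: [-1.4, 0.3, 0.5]
opening: 0.447
grasp_force: 0.0
```

Request:
{"api": "move_arm", "payload": {"steps": [0, 0, -0.06, 0, 0.45, 0, 0, -0.12, 0, 0.45, 0, 0, -0.17, 0, 0.45, 0, 0, -0.17, 0, 0.45, 0, 0, -0.17, 0, 0.45]}}

```text
clock: 3.85
eef_pos: [517.5, -319.6, 30.6]
ee_rot: [[-0.561, 0.828, 0.0], [0.828, 0.561, -0.0], [-0.0, 0.0, -1.0]]
ft_force: [-0.5, -0.0, -0.1]
opening: 0.451
grasp_force: 0.0
```

Request:
{"api": "move_arm", "payload": {"steps": [0, 0, -0.01, 0, 0.45, 0, 0, -0.01, 0, 0.1, 0, 0, -0.01, 0, 0.1, 0, 0, -0.01, 0, 0.1, 0, 0, -0.01, 0, 0.1, 0, 0, -0.01, 0, 0.1, 0, 0, -0.01, 0, 0.1], "squeeze": 50}}

```text
clock: 4.55
eef_pos: [517.7, -319.5, 27.9]
ee_rot: [[-0.562, 0.827, 0.001], [0.827, 0.562, -0.0], [-0.001, 0.001, -1.0]]
ft_force: [-0.9, 0.8, 5.8]
opening: 0.244
grasp_force: 52.4
```

Request:
{"api": "move_arm", "payload": {"steps": [0, 0, 0.05, 0, 0.1, 0, 0, 0.15, 0, 0.1, 0, 0, 0.3, 0, 0.1, 0, 0, 0.45, 0, 0.1, 0, 0, 0.6, 0, 0.1, 0, 0, 0.6, 0, 0.1]}}

```text
clock: 5.15
eef_pos: [520.0, -322.1, 214.3]
ee_rot: [[-0.561, 0.828, 0.011], [0.828, 0.561, -0.005], [-0.01, 0.006, -1.0]]
ft_force: [0.2, 0.7, -0.2]
opening: 0.245
grasp_force: 51.7
```

Clamp held. Carrying it to the tray.

Request:
{"api": "move_arm", "payload": {"steps": [-0.1, 0.1, 0.3, 0, 0.1, -0.1, 0.3, 0.3, 0, 0.1, -0.1, 1, 0.3, 0, 0.1, -0.1, 1, 0.3, 0, 0.1, -0.1, 1, 0.3, 0, 0.1, -0.1, 1, 0.3, 0, 0.1, -0.1, 1, 0.3, 0, 0.1, -0.1, 1, 0.3, 0, 0.1, -0.1, 1, 0.3, 0, 0.1]}}

```text
clock: 6.05
eef_pos: [487.0, -18.7, 297.2]
ee_rot: [[-0.564, 0.826, -0.0], [0.826, 0.564, -0.0], [0.0, -0.0, -1.0]]
ft_force: [-0.4, -0.7, -0.0]
opening: 0.242
grasp_force: 51.7
```

Request:
{"api": "move_arm", "payload": {"steps": [-0.23, 0.765, 0, -0.083, 0.1, -0.23, 0.765, 0, -0.083, 0.1, -0.23, 0.765, 0, -0.083, 0.1, -0.23, 0.765, 0, -0.083, 0.1, -0.23, 0.765, 0, -0.083, 0.1, -0.23, 0.765, -0.3, -0.083, 0.1, -0.23, 0.765, -0.6, -0.083, 0.1, -0.23, 0.765, -0.6, -0.083, 0.1, -0.23, 0.765, -0.6, -0.083, 0.1]}}

```text
clock: 6.95
eef_pos: [417.5, 207.0, 114.1]
ee_rot: [[-0.446, 0.895, -0.003], [0.895, 0.446, -0.004], [-0.002, -0.004, -1.0]]
ft_force: [0.0, 1.1, -0.2]
opening: 0.24
grasp_force: 51.7
```

```bash
python3 - <<'E'
from h import *
print(manip.observe()["joint_positions"].round(2))
cv2.imwrite("pics/t1.png",cams.camera("top")); cv2.imwrite("pics/sc1.png",cams.camera("scene"))
a=np.hstack([cv2.imread("pics/sc1.png")[150:300,120:320],cv2.imread("pics/t1.png")[200:350,110:310]])
cv2.imwrite("pics/v1.png",cv2.resize(a,None,fx=2,fy=2,interpolation=cv2.INTER_CUBIC))
E
```

```text
[-0.93  0.36  0.47  2.16 -0.25  0.68  0.17]
```

View pics/v1.png

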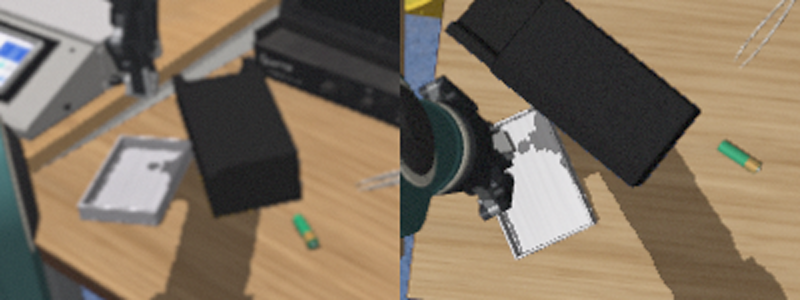

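Request:
{"api": "move_arm", "payload": {"steps": [0, 0, -0.12, 0, 0.1, 0, 0, -0.24, 0, 0.1, 0, 0, -0.3, 0, 0.1, 0, 0, -0.34, 0, 0.1, 0, 0, -0.345, 0, 0.1, 0, 0, -0.345, 0, 0.1, 0, 0, -0.345, 0, 0.1]}}

```text
clock: 7.75
eef_pos: [419.5, 210.6, 15.1]
ee_rot: [[-0.449, 0.894, 0.002], [0.894, 0.449, 0.001], [0.0, 0.003, -1.0]]
ft_force: [-0.1, -0.0, 0.0]
opening: 0.244
grasp_force: 51.7
```

Request:
{"api": "move_arm", "payload": {"steps": [0, 0, -0.008, 0, 0.1, 0, 0, -0.016, 0, 0.1, 0, 0, -0.016, 0, 0.1, 0, 0, -0.016, 0, 0.34, 0, 0, -0.016, 0, 0.34, 0, 0, -0.016, 0, 0.34, 0, 0, 0.1, 0, 0.34, 0, 0, 0.25, 0, 0.34, 0, 0, 0.5, 0, 0.34]}}

```text
clock: 8.65
eef_pos: [417.5, 209.4, 139.5]
ee_rot: [[-0.449, 0.894, -0.002], [0.894, 0.449, -0.002], [-0.001, -0.003, -1.0]]
ft_force: [1.1, 1.3, 0.3]
opening: 0.336
grasp_force: 0.0
```

Request:
{"api": "move_arm", "payload": {"steps": [0.05, -0.1, 0.45, 0, 0.45, 0.23, -0.765, 0.45, 0.083, 0.45, 0.23, -0.765, 0.45, 0.083, 0.45, 0.23, -0.765, 0.45, 0.083, 0.45, 0.23, -0.765, 0.45, 0.083, 0.45, 0.23, -0.765, 0.45, 0.083, 0.45, 0.23, -0.765, 0.45, 0.083, 0.45]}}

```text
clock: 9.35
eef_pos: [489.3, -25.5, 276.3]
ee_rot: [[-0.554, 0.833, 0.006], [0.833, 0.554, -0.001], [-0.004, 0.004, -1.0]]
ft_force: [0.0, -0.7, 0.4]
opening: 0.449
grasp_force: 0.0
```

Request:
{"api": "move_arm", "payload": {"steps": [-0.16, -1, 0, 0, 0.45, -0.16, -1, 0, 0, 0.45, -0.16, -1, 0, 0, 0.45, -0.16, -1, 0, 0, 0.45, -0.16, -1, 0, 0, 0.45, -0.16, -1, 0, 0, 0.45, -0.16, -1, 0, 0, 0.45]}}

```text
clock: 10.05
eef_pos: [436.2, -325.7, 274.0]
ee_rot: [[-0.553, 0.833, -0.001], [0.833, 0.553, -0.004], [-0.003, -0.003, -1.0]]
ft_force: [-0.1, -0.4, -0.7]
opening: 0.45
grasp_force: 0.0
```

```bash
python3 - <<'E'
from h import *
print(manip.observe()["eef_pos"].round(1))
cv2.imwrite("pics/t2.png",cams.camera("top")); 
a=cv2.imread("pics/t2.png")
cv2.imwrite("pics/v2.png",cv2.resize(a[150:350,110:510],None,fx=2,fy=2,interpolation=cv2.INTER_CUBIC))
E
```

```text
[ 436.2 -325.7  274. ]
```

View pics/v2.png

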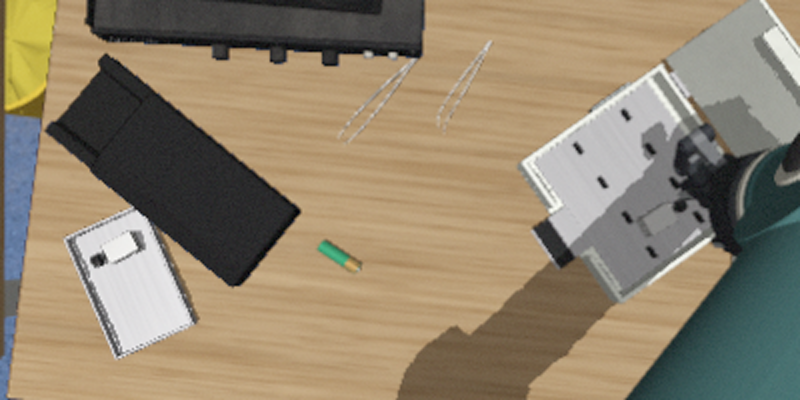

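Clamp A lies in the tray at (110,248) and everything else is unmoved. Descending on clamp B.

Request:
{"api": "move_arm", "payload": {"steps": [0, -0.075, -0.1, 0, 0.45, 0, -0.075, -0.25, 0, 0.45, 0, -0.075, -0.4, 0, 0.45, 0, -0.075, -0.55, 0, 0.45, 0, -0.075, -0.65, 0, 0.45, 0, -0.075, -0.65, 0, 0.45, 0, -0.075, -0.65, 0, 0.45]}}

```text
clock: 10.8
eef_pos: [440.0, -340.8, 79.1]
ee_rot: [[-0.563, 0.827, -0.0], [0.827, 0.563, 0.001], [0.001, 0.0, -1.0]]
ft_force: [0.1, 0.4, 0.2]
opening: 0.445
grasp_force: 0.0
```

Request:
{"api": "move_arm", "payload": {"steps": [-0.01, -0.025, 0, 0, 0.45, -0.01, -0.025, -0.06, 0, 0.45, -0.01, -0.025, -0.12, 0, 0.45, -0.01, -0.025, -0.155, 0, 0.45, -0.01, -0.025, -0.155, 0, 0.45, -0.01, -0.025, -0.155, 0, 0.45]}}

```text
clock: 11.4
eef_pos: [436.8, -350.0, 33.3]
ee_rot: [[-0.561, 0.828, 0.001], [0.828, 0.561, -0.001], [-0.002, 0.001, -1.0]]
ft_force: [-0.1, 0.4, -0.8]
opening: 0.449
grasp_force: 0.0
```

Request:
{"api": "move_arm", "payload": {"steps": [0, 0, -0.005, 0, 0.1, 0, 0, -0.005, 0, 0.1, 0, 0, -0.005, 0, 0.1, 0, 0, -0.005, 0, 0.1, 0, 0, -0.005, 0, 0.1, 0, 0, -0.005, 0, 0.1]}}

```text
clock: 12.0
eef_pos: [437.0, -349.9, 31.6]
ee_rot: [[-0.562, 0.827, 0.002], [0.827, 0.562, -0.001], [-0.002, 0.001, -1.0]]
ft_force: [0.5, 1.9, 6.1]
opening: 0.245
grasp_force: 55.0
```

Request:
{"api": "move_arm", "payload": {"steps": [0, 0, 0.05, 0, 0.1, 0, 0, 0.15, 0, 0.1, 0, 0, 0.3, 0, 0.1, 0, 0, 0.45, 0, 0.1, 0, 0.05, 0.6, 0, 0.1, 0, 0.1, 0.75, 0, 0.1, 0.08, 0.3, 0.8, 0, 0.1]}}

```text
clock: 12.7
eef_pos: [453.3, -279.4, 272.7]
ee_rot: [[-0.553, 0.833, 0.007], [0.833, 0.553, -0.005], [-0.008, 0.004, -1.0]]
ft_force: [0.8, 0.4, -0.9]
opening: 0.241
grasp_force: 54.3
```

Request:
{"api": "move_arm", "payload": {"steps": [0.05, 0.8, 0.1, 0, 0.1, 0.05, 0.8, 0.1, 0, 0.1, 0.05, 0.8, 0.1, 0, 0.1, 0.05, 0.8, 0.1, 0, 0.1, 0.05, 0.8, 0.1, 0, 0.1, 0.05, 0.8, 0.1, 0, 0.1, 0.05, 0.8, 0.1, 0, 0.1, 0.05, 0.8, 0.1, 0, 0.1]}}

```text
clock: 13.5
eef_pos: [469.0, -35.6, 297.2]
ee_rot: [[-0.56, 0.829, -0.0], [0.829, 0.56, -0.0], [-0.0, -0.0, -1.0]]
ft_force: [-0.4, -0.0, -0.3]
opening: 0.236
grasp_force: 54.3
```

Request:
{"api": "move_arm", "payload": {"steps": [-0.353, 0.795, 0, -0.083, 0.1, -0.353, 0.795, 0, -0.083, 0.1, -0.353, 0.795, 0, -0.083, 0.1, -0.353, 0.795, 0, -0.083, 0.1, -0.353, 0.795, 0, -0.083, 0.1, -0.353, 0.795, -0.15, -0.083, 0.1, -0.353, 0.795, -0.3, -0.083, 0.1, -0.353, 0.795, -0.45, -0.083, 0.1, -0.353, 0.795, -0.62, -0.083, 0.1, -0.353, 0.795, -0.62, -0.083, 0.1]}}

```text
clock: 14.5
eef_pos: [360.2, 199.6, 105.7]
ee_rot: [[-0.446, 0.895, -0.01], [0.895, 0.446, -0.012], [-0.006, -0.014, -1.0]]
ft_force: [-1.0, -0.5, 0.5]
opening: 0.241
grasp_force: 54.2
```

Request:
{"api": "move_arm", "payload": {"steps": [0, 0, -0.1, 0, 0.1, 0, 0, -0.2, 0, 0.1, 0, 0, -0.28, 0, 0.1, 0, 0, -0.28, 0, 0.1, 0, 0, -0.28, 0, 0.1]}}

```text
clock: 15.0
eef_pos: [365.1, 204.4, 29.0]
ee_rot: [[-0.448, 0.894, 0.002], [0.894, 0.448, 0.002], [0.001, 0.002, -1.0]]
ft_force: [-0.2, -0.4, 0.3]
opening: 0.241
grasp_force: 54.2
```

Request:
{"api": "move_arm", "payload": {"steps": [0, 0, -0.03, 0, 0.1, 0, 0, -0.059, 0, 0.1, 0, 0, -0.059, 0, 0.1, 0, 0, -0.059, 0, 0.34, 0, 0, -0.059, 0, 0.34, 0, 0, -0.059, 0, 0.34, 0, 0, 0.1, 0, 0.34, 0, 0, 0.25, 0, 0.34, 0, 0, 0.5, 0, 0.34]}}

```text
clock: 15.9
eef_pos: [362.7, 203.5, 152.7]
ee_rot: [[-0.449, 0.894, -0.002], [0.894, 0.449, -0.003], [-0.002, -0.003, -1.0]]
ft_force: [-0.5, 1.8, -0.9]
opening: 0.34
grasp_force: 0.0
```

Request:
{"api": "move_arm", "payload": {"steps": [0, 0, 0.4, 0.268, 0.45, 0.2, -0.3, 0.4, 0.268, 0.45, 0.37, -0.9, 0.4, 0.268, 0.45, 0.37, -0.9, 0.4, 0.268, 0.45, 0.37, -0.9, 0.4, 0.268, 0.45, 0.37, -0.9, 0.4, 0.268, 0.45, 0.37, -0.9, 0.4, 0.268, 0.45, 0.37, -0.9, 0.4, 0.268, 0.45, 0.37, -0.9, 0.4, 0.268, 0.45]}}

```text
clock: 16.8
eef_pos: [474.6, -67.4, 272.1]
ee_rot: [[-0.772, 0.635, 0.0], [0.635, 0.772, -0.001], [-0.001, -0.0, -1.0]]
ft_force: [0.1, 0.4, 0.0]
opening: 0.454
grasp_force: 0.0
```

```bash
python3 - <<'E'
from h import *
cal=cams.get_calibration("wrist");w=cams.camera("wrist");cv2.imwrite("pics/w2.png",w);cv2.imwrite("pics/t3.png",cams.camera("top"))
import pickle;pickle.dump(cal,open("w2.pkl","wb"))
a=np.hstack([w,cv2.imread("pics/t3.png")[110:350,110:430].repeat(2,0).repeat(2,1)])
cv2.imwrite("pics/v3.png",cv2.resize(a,(800,300),interpolation=cv2.INTER_AREA))
print(manip.observe()["eef_pos"])
print(proj("wrist",[(600,-94,4),(504,-15.5,4),(631,-181,4),(540,-127,4)],cal).round())
E
```

```text
[473.85145116 -64.40383637 271.45859746]
[[366. 279.]
 [370. 189.]
 [331. 329.]
 [319. 262.]]
```

View pics/v3.png

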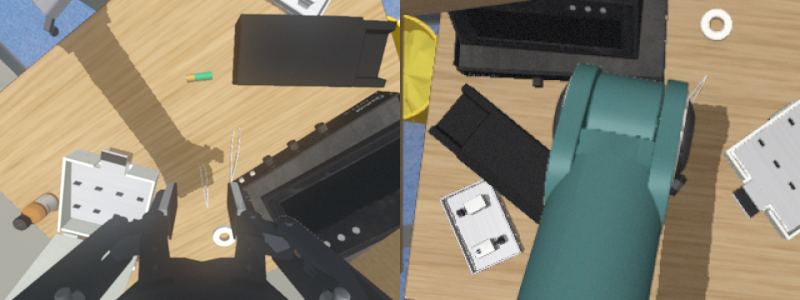

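Both clamps are in the tray. The straight tweezers appear slightly shifted in the wrist view, at about (379,208)-(368,288), so I'll measure them.

```bash
cat >> h.py <<'E'
def tw(name,img,roi,cal=None,z=4,r=9):
    u0,u1,v0,v1=roi; c=img[v0:v1,u0:u1].astype(int)
    m=((c.max(2)-c.min(2)<45)&(c.max(2)>105)).astype(np.uint8)
    m=cv2.dilate(m,np.ones((5,5),np.uint8))
    n,lab,st,_=cv2.connectedComponentsWithStats(m)
    k=1+np.argmax(st[1:,4]); ys,xs=np.where((lab==k)&(cv2.erode(m,np.ones((5,5),np.uint8))>0))
    P=plane(name,np.c_[xs+u0,ys+v0],z,cal)[:,:2]
    (c0,(w,h),a)=cv2.minAreaRect(P.astype(np.float32)); B=cv2.boxPoints((c0,(w,h),a))
    e=B[1]-B[0] if np.linalg.norm(B[1]-B[0])>np.linalg.norm(B[2]-B[1]) else B[2]-B[1]
    return len(P),np.round(c0,1),np.round((w,h),1),round(float(np.degrees(np.arctan2(e[1],e[0]))),1)
E
python3 - <<'E'
from h import *
import pickle
t0=cv2.imread("pics/t2.png");t0=cv2.imread("pics/top0.png")
print(tw("top",t0,(272,322,180,240)),tw("top",t0,(324,362,165,220)))
t2=cv2.imread("pics/t2.png");print(tw("top",t2,(272,322,178,240)),tw("top",t2,(324,362,165,220)))
w=cv2.imread("pics/w2.png");cal=pickle.load(open("w2.pkl","rb"))
print(tw("wrist",w,(355,390,200,300),cal),tw("wrist",w,(310,345,250,340),cal))
E
```

```text
(360, array([552.2, -56.1]), array([ 18.2, 123.2]), -39.5) (257, array([ 588.1, -150.5]), array([ 16. , 109.8]), -29.3)
(413, array([579. , -56.7]), array([ 31.1, 125.2]), -41.0) (257, array([ 588.1, -150.5]), array([ 16. , 109.8]), -29.3)
(663, array([582. , -58.2]), array([ 30.5, 134.3]), -38.1) (452, array([ 587.9, -149.7]), array([ 16.5, 113.2]), -29.6)
```

```bash
python3 - <<'E'
from h import *
import pickle
w=cv2.imread("pics/w2.png");cal=pickle.load(open("w2.pkl","rb"))
print(tw("wrist",w,(358,378,200,290),cal),tw("wrist",w,(358,384,200,262),cal))
cv2.imwrite("pics/v4.png",cv2.resize(w[180:340,300:420],None,fx=4,fy=3.7,interpolation=cv2.INTER_CUBIC))
print(plane("top",[(317.5,179),(282.5,219)],4).round(1))
E
```

```text
(368, array([570.2, -60.5]), array([ 12.2, 118.4]), -36.9) (134, array([551.7, -49.9]), array([ 4.7, 76.7]), -41.7)
[[ 614.9 -100.9    4. ]
 [ 529.6  -24.2    4. ]]
```

View pics/v4.png

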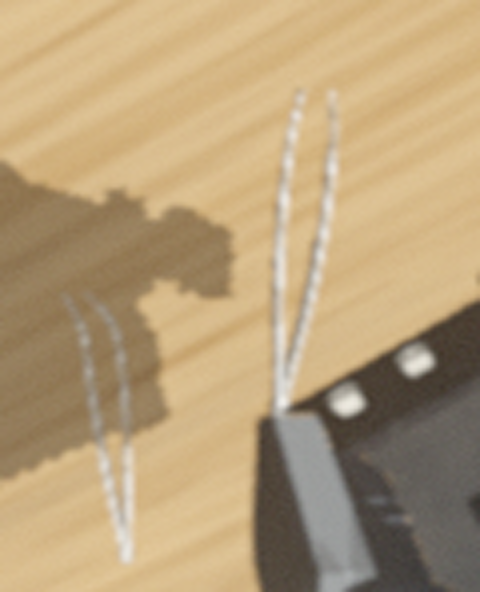

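The wrist view shows the tips of the straight tweezers at crop (300,92) and (333,95), and the joined end near (280,412) at the edge of the gripper finger. The curved tweezers are fully visible.

```bash
python3 - <<'E'
from h import *
import pickle
cal=pickle.load(open("w2.pkl","rb"))
C=lambda P:np.array(P)/[4,3.7]+[300,180]-.4
P=plane("wrist",C([(300,92),(333,95),(281,410),(67,297),(90,297),(126,560)]),4,cal)[:,:2];print(P.round(1).tolist())
t=(P[0]+P[1])/2;v=P[2]-t;print("S len",np.linalg.norm(v),np.degrees(np.arctan2(v[1],v[0])),"ctr at 62 from tips",t+v/np.linalg.norm(v)*62)
t=(P[3]+P[4])/2;v=P[5]-t;print("C",np.linalg.norm(v),np.degrees(np.arctan2(v[1],v[0])),t+v/2)
t2=cv2.imread("pics/t2.png").astype(int);c=t2[172:235,272:330]
m=((c.max(2)-c.min(2)<45)&(c.max(2)>120))
for r in range(0,63,3): print(172+r,(np.where(m[r])[0]+272).tolist())
E
```

```text
[[523.6, -22.8], [531.1, -15.3], [617.0, -100.1], [534.9, -128.1], [539.8, -122.2], [633.9, -182.7]]
S len 120.84093150473784 -42.127036132824465 ctr at 62 from tips [573.33076776 -60.62580976]
C 112.38453313570669 -30.821977822794494 [ 585.60153795 -153.93406331]
172 []
175 [321]
178 [279, 292, 293, 294, 295, 296, 303, 304, 305, 306, 307, 308, 312]
181 [279, 314, 315, 316, 317]
184 [310, 311, 312, 313, 314]
187 [307, 308, 309, 311, 312]
190 [303, 304, 305, 306, 309, 310]
193 [300, 301, 302, 307, 308]
196 [297, 298, 299, 304, 305, 306]
199 [294, 295, 296, 302, 303]
202 [291, 292, 293, 299, 300, 301]
205 [289, 290, 297, 298, 299, 329]
208 [286, 287, 295, 296, 328, 329]
211 [283, 284, 292, 293]
214 [282, 290, 291]
217 [280, 287, 288]
220 [283, 284]
223 []
226 []
229 []
232 []
```

Request:
{"api": "move_arm", "payload": {"steps": [0.32, 0.023, -0.05, -0.03, 0.35, 0.32, 0.023, -0.15, -0.03, 0.35, 0.32, 0.023, -0.3, -0.03, 0.35, 0.32, 0.023, -0.45, -0.03, 0.35, 0.32, 0.023, -0.6, -0.03, 0.35, 0.32, 0.023, -0.7, -0.03, 0.35, 0.32, 0.023, -0.7, -0.03, 0.35, 0.32, 0.023, -0.7, -0.03, 0.35]}}

```text
clock: 17.7
eef_pos: [570.3, -57.4, 62.2]
ee_rot: [[-0.746, 0.666, -0.001], [0.666, 0.746, 0.0], [0.001, -0.0, -1.0]]
ft_force: [0.9, 0.5, 0.8]
opening: 0.349
grasp_force: 0.0
```

```bash
python3 - <<'E'
from h import *
s=manip.observe();cal=cams.get_calibration("wrist");w=cams.camera("wrist");cv2.imwrite("pics/w3.png",w)
print(s["eef_pos"].round(1),s["ee_rot"][:,1].round(3),proj("wrist",[(573,-60.6,4),(570,-57.5,4),(527.4,-19,4),(620,-103,4)],cal).round())
import pickle;pickle.dump(cal,open("w3.pkl","wb"))
E
```

```text
[570.3 -57.4  62.2] [ 0.666  0.746 -0.   ] [[322. 267.]
 [322. 261.]
 [322. 172.]
 [321. 347.]]
```

View pics/w3.png

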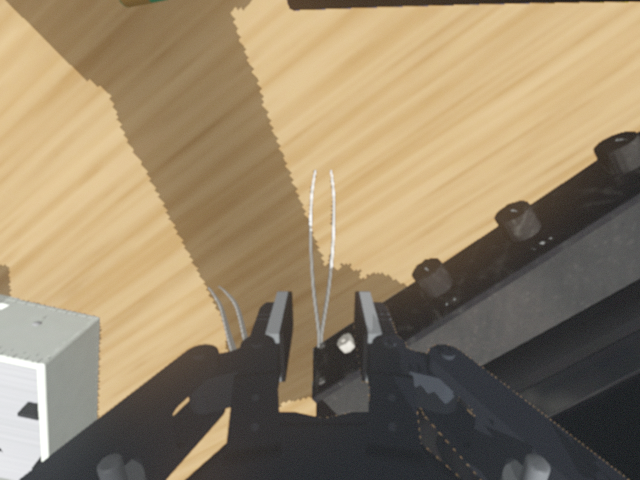

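```bash
python3 - <<'E'
from h import *
import pickle
cal=pickle.load(open("w3.pkl","rb"))
for z in(0,20,40):print(z,plane("wrist",[(322,343),(408,290),(420,300),(560,205)],z,cal)[:,:2].round(0).tolist(),proj("wrist",[(598,-42,z),(582,-28,z)],cal).round().tolist())
E
```

```text
0 [[620.0, -102.0], [627.0, -29.0], [639.0, -27.0], [644.0, 80.0]] [[367.0, 273.0], [368.0, 243.0]]
20 [[609.0, -92.0], [616.0, -26.0], [626.0, -25.0], [631.0, 72.0]] [[371.0, 286.0], [372.0, 254.0]]
40 [[598.0, -83.0], [604.0, -24.0], [614.0, -22.0], [618.0, 64.0]] [[375.0, 302.0], [377.0, 268.0]]
```

The tweezers are centred between the fingers (tips at (316..332,172)) and the amplifier is clear. Descending to grasp.

Request:
{"api": "move_arm", "payload": {"steps": [0, 0, -0.06, 0, 0.35, 0, 0, -0.12, 0, 0.35, 0, 0, -0.17, 0, 0.35, 0, 0, -0.193, 0, 0.35, 0, 0, -0.193, 0, 0.35, 0, 0, -0.193, 0, 0.35]}}

```text
clock: 18.35
eef_pos: [570.8, -59.0, 4.4]
ee_rot: [[-0.744, 0.668, 0.0], [0.668, 0.744, -0.0], [-0.0, 0.0, -1.0]]
ft_force: [0.4, -0.6, -0.0]
opening: 0.348
grasp_force: 0.0
```

Request:
{"api": "move_arm", "payload": {"steps": [0, 0, 0, 0, 0, 0, 0, 0, 0, 0, 0, 0, 0, 0, 0, 0, 0, 0, 0, 0, 0, 0, 0, 0, 0, 0, 0, 0, 0, 0], "squeeze": 40}}

```text
clock: 18.95
eef_pos: [571.0, -58.9, 4.8]
ee_rot: [[-0.744, 0.668, 0.001], [0.668, 0.744, -0.0], [-0.001, 0.001, -1.0]]
ft_force: [-0.6, -0.9, 6.3]
opening: 0.141
grasp_force: 39.4
```

Request:
{"api": "move_arm", "payload": {"steps": [0, 0, 0.04, 0, 0, -0.03, 0, 0.12, 0, 0, -0.1, -0.05, 0.3, 0, 0, -0.2, -0.1, 0.5, 0, 0, -0.2, -0.2, 0.7, -0.159, 0, -0.2, -0.4, 0.75, -0.159, 0, -0.2, -0.7, 0.75, -0.159, 0, -0.2, -0.8, 0.75, -0.159, 0, -0.2, -0.82, 0.75, -0.159, 0, -0.2, -0.82, 0.75, -0.159, 0]}}

```text
clock: 19.95
eef_pos: [508.7, -310.9, 231.1]
ee_rot: [[-0.55, 0.835, 0.002], [0.835, 0.55, -0.004], [-0.004, -0.001, -1.0]]
ft_force: [-1.3, 0.2, -0.5]
opening: 0.148
grasp_force: 39.0
```

Request:
{"api": "move_arm", "payload": {"steps": [0, 0, -0.05, 0, 0, 0, 0, -0.05, 0, 0]}}

```text
clock: 20.15
eef_pos: [509.5, -302.0, 211.4]
ee_rot: [[-0.557, 0.83, -0.004], [0.83, 0.557, 0.004], [0.005, -0.001, -1.0]]
ft_force: [0.1, 0.6, -0.6]
opening: 0.147
grasp_force: 39.0
```

Request:
{"api": "move_arm", "payload": {"steps": [0, 0, -0.13, 0, 0, 0, 0, -0.26, 0, 0, 0, 0, -0.4, 0, 0, 0, 0, -0.4, 0, 0, 0, 0, -0.4, 0, 0]}}

```text
clock: 20.65
eef_pos: [510.7, -303.0, 94.1]
ee_rot: [[-0.558, 0.83, -0.002], [0.83, 0.558, 0.001], [0.002, -0.001, -1.0]]
ft_force: [0.8, -0.7, -0.0]
opening: 0.145
grasp_force: 39.1
```

```bash
python3 - <<'E'
from h import *
cal=cams.get_calibration("wrist");w=cams.camera("wrist");cv2.imwrite("pics/w4.png",w)
s=manip.observe();print(s["eef_pos"].round(1),s["opening"])
cv2.imwrite("pics/v5.png",cv2.resize(w[100:420,140:500],None,fx=1.8,fy=1.8))
E
```

```text
[ 511.6 -304.    95.5] 0.14526078188770772
```

View pics/v5.png

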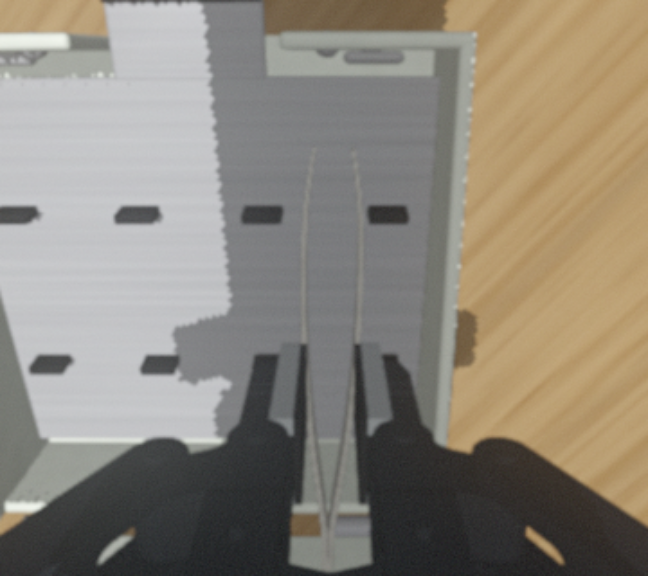

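The straight tweezers hang parallel to the channel, between the teeth at crop (262,215) and (388,215). Lowering them.

Request:
{"api": "move_arm", "payload": {"steps": [0, 0, -0.06, 0, 0, 0, 0, -0.12, 0, 0, 0, 0, -0.17, 0, 0, 0, 0, -0.195, 0, 0, 0, 0, -0.205, 0, 0, 0, 0, -0.205, 0, 0]}}

```text
clock: 21.3
eef_pos: [510.3, -304.7, 32.4]
ee_rot: [[-0.556, 0.831, -0.001], [0.831, 0.556, 0.001], [0.001, -0.0, -1.0]]
ft_force: [0.0, 1.1, 2.3]
opening: 0.147
grasp_force: 39.0
```

Request:
{"api": "move_arm", "payload": {"steps": [0, 0, 0, 0, 0.29, 0, 0, 0, 0, 0.29, 0, 0, 0, 0, 0.29, 0, 0, 0.04, 0, 0.29, 0, 0, 0.15, 0, 0.29, 0, 0, 0.3, 0, 0.29, 0, 0, 0.45, 0, 0.29, 0, 0, 0.6, 0, 0.29]}}

```text
clock: 22.1
eef_pos: [510.1, -304.9, 215.3]
ee_rot: [[-0.556, 0.831, 0.001], [0.831, 0.556, -0.0], [-0.001, 0.0, -1.0]]
ft_force: [1.4, -0.1, 0.4]
opening: 0.295
grasp_force: 0.0
```

Request:
{"api": "move_arm", "payload": {"steps": [0.257, 0.51, 0, 0.29, 0.4, 0.257, 0.51, 0, 0.29, 0.4, 0.257, 0.51, 0, 0.29, 0.4, 0.257, 0.51, 0, 0.29, 0.4, 0.257, 0.51, 0, 0.29, 0.4, 0.257, 0.51, 0, 0.29, 0.4, 0.257, 0.51, 0, 0.29, 0.4]}}

```text
clock: 22.8
eef_pos: [586.8, -153.9, 213.2]
ee_rot: [[-0.863, 0.505, 0.0], [0.505, 0.863, -0.001], [-0.001, -0.001, -1.0]]
ft_force: [0.0, -0.2, 0.2]
opening: 0.407
grasp_force: 0.0
```

```bash
python3 - <<'E'
from h import *
import pickle
cal=cams.get_calibration("wrist");w=cams.camera("wrist");cv2.imwrite("pics/w5.png",w);pickle.dump(cal,open("w5.pkl","wb"))
cv2.imwrite("pics/t5.png",cams.camera("top"))
s=manip.observe();print(s["eef_pos"].round(1),s["opening"],s["ee_rot"][:,1])
cen=proj("wrist",[(586,-153,4),(537.5,-125,4),(634,-183,4)],cal).round();print(cen)
u,v=cen.mean(0).astype(int);print(tw("wrist",w,(u-35,u+35,v-120,v+100),cal))
cv2.imwrite("pics/v6.png",cv2.resize(w[60:420,100:540],None,fx=1.6,fy=1.6))
E
```

```text
[ 586.8 -153.7  213. ] 0.40371233939454104 [ 5.04453387e-01  8.63438786e-01 -4.92998696e-04]
[[323. 207.]
 [323. 154.]
 [322. 255.]]
(639, array([ 587.9, -150.4]), array([ 14.6, 111.9]), -29.9)
```

View pics/v6.png

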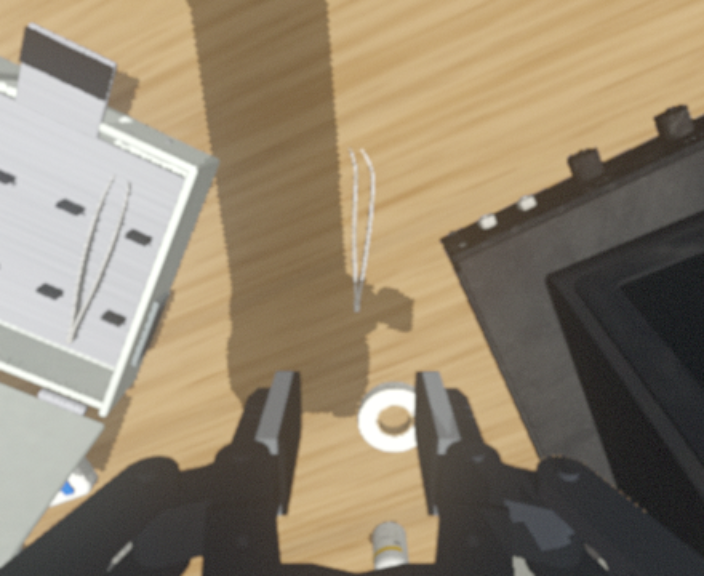

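The straight tweezers lie in the channel, and the curved pair measures as centred at (588,-150.5). Grasping it.

Request:
{"api": "move_arm", "payload": {"steps": [0.003, 0.009, -0.15, 0, 0.4, 0.003, 0.009, -0.3, 0, 0.4, 0.003, 0.009, -0.45, 0, 0.4, 0.003, 0.009, -0.58, 0, 0.4, 0.003, 0.009, -0.66, 0, 0.4, 0.003, 0.009, -0.692, 0, 0.4, 0.003, 0.009, -0.692, 0, 0.4, 0.003, 0.009, -0.692, 0, 0.4]}}

```text
clock: 23.7
eef_pos: [589.3, -150.0, 6.4]
ee_rot: [[-0.865, 0.502, 0.002], [0.502, 0.865, -0.001], [-0.002, 0.0, -1.0]]
ft_force: [0.7, -0.7, 0.1]
opening: 0.4
grasp_force: 0.0
```

Request:
{"api": "move_arm", "payload": {"steps": [0, 0, 0, 0, 0, 0, 0, 0, 0, 0, 0, 0, 0, 0, 0, 0, 0, 0, 0, 0, 0, 0, 0, 0, 0, 0, 0, 0, 0, 0]}}

```text
clock: 24.3
eef_pos: [589.7, -149.4, 6.7]
ee_rot: [[-0.865, 0.501, 0.003], [0.501, 0.865, -0.0], [-0.002, 0.001, -1.0]]
ft_force: [-0.9, -1.0, 5.8]
opening: 0.105
grasp_force: 38.7
```

Request:
{"api": "move_arm", "payload": {"steps": [0, 0, 0.04, 0, 0, -0.03, 0, 0.12, 0, 0, -0.1, -0.05, 0.28, 0, 0, -0.2, -0.15, 0.45, -0.1, 0, -0.381, -0.3, 0.6, -0.29, 0, -0.381, -0.5, 0.65, -0.29, 0, -0.381, -0.609, 0.65, -0.29, 0, -0.381, -0.609, 0.65, -0.29, 0, -0.381, -0.609, 0.65, -0.29, 0, -0.381, -0.609, 0.65, -0.29, 0]}}

```text
clock: 25.3
eef_pos: [473.9, -332.0, 200.7]
ee_rot: [[-0.555, 0.832, 0.001], [0.832, 0.555, 0.001], [-0.0, 0.001, -1.0]]
ft_force: [0.7, 0.0, -0.2]
opening: 0.104
grasp_force: 37.7
```

Request:
{"api": "move_arm", "payload": {"steps": [0, 0, -0.1, 0, 0, 0, 0, -0.25, 0, 0, 0, 0, -0.35, 0, 0, 0, 0, -0.35, 0, 0, 0, 0, -0.35, 0, 0]}}

```text
clock: 25.8
eef_pos: [474.6, -330.8, 95.3]
ee_rot: [[-0.558, 0.83, -0.001], [0.83, 0.558, 0.001], [0.001, -0.0, -1.0]]
ft_force: [-0.3, -0.2, 0.1]
opening: 0.103
grasp_force: 37.7
```

```bash
python3 - <<'E'
from h import *
import pickle
cal=cams.get_calibration("wrist");w=cams.camera("wrist");cv2.imwrite("pics/w6.png",w)
s=manip.observe();print(s["eef_pos"].round(1),s["opening"],s["grasp_force"],s["ee_rot"][:,1].round(3))
cv2.imwrite("pics/v7.png",cv2.resize(w[100:420,140:500],None,fx=1.8,fy=1.8))
E
```

```text
[ 475.2 -331.6   96.3] 0.1035541052820872 37.66057141958299 [0.83  0.557 0.001]
```

View pics/v7.png

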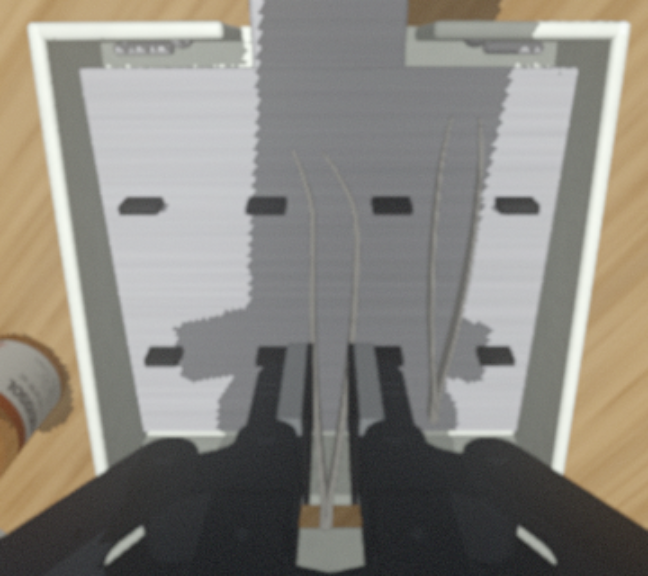

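Both tweezers sit within their channels: straight between teeth (392) and (497), curved between (267) and (392). Lowering the curved pair.

Request:
{"api": "move_arm", "payload": {"steps": [0, 0, -0.06, 0, 0, 0, 0, -0.12, 0, 0, 0, 0, -0.17, 0, 0, 0, 0, -0.195, 0, 0, 0, 0, -0.205, 0, 0, 0, 0, -0.205, 0, 0]}}

```text
clock: 26.45
eef_pos: [473.9, -331.6, 33.4]
ee_rot: [[-0.556, 0.831, -0.001], [0.831, 0.556, 0.001], [0.001, -0.0, -1.0]]
ft_force: [0.1, 1.5, 2.8]
opening: 0.106
grasp_force: 38.1
```

Request:
{"api": "move_arm", "payload": {"steps": [0, 0, 0, 0, 0.26, 0, 0, 0, 0, 0.26, 0, 0, 0, 0, 0.26, 0, 0, 0.04, 0, 0.26, 0, 0, 0.15, 0, 0.26, 0, 0, 0.3, 0, 0.26, 0, 0, 0.4, 0, 0.26, 0, 0, 0.4, 0, 0.26]}}

```text
clock: 27.25
eef_pos: [476.4, -333.9, 158.7]
ee_rot: [[-0.556, 0.831, 0.008], [0.831, 0.556, -0.004], [-0.008, 0.004, -1.0]]
ft_force: [-0.1, -0.4, -0.2]
opening: 0.258
grasp_force: 0.0
```

Request:
{"api": "move_arm", "payload": {"steps": [-0.205, 0.31, 0, 0, 0, -0.205, 0.31, 0, 0, 0, -0.205, 0.31, 0, 0, 0, -0.205, 0.31, -0.15, 0, 0, -0.205, 0.31, -0.3, 0, 0, -0.205, 0.31, -0.3, 0, 0, -0.205, 0.31, -0.3, 0, 0, -0.205, 0.31, -0.3, 0, 0]}}

```text
clock: 28.05
eef_pos: [413.8, -240.0, 65.4]
ee_rot: [[-0.556, 0.831, 0.003], [0.831, 0.556, -0.001], [-0.003, 0.002, -1.0]]
ft_force: [0.6, 0.2, -1.1]
opening: -0.001
grasp_force: 0.0
```

```bash
python3 - <<'E'
from h import *
cal=cams.get_calibration("wrist");w=cams.camera("wrist");cv2.imwrite("pics/w7.png",w);cv2.imwrite("pics/t7.png",cams.camera("top"));cv2.imwrite("pics/s7.png",cams.camera("scene"))
s=manip.observe();print(s["eef_pos"].round(1),s["opening"],s["ee_rot"][:,1].round(3))
cv2.imwrite("pics/v8.png",np.hstack([cv2.resize(w,(400,300)),cv2.resize(cv2.imread("pics/s7.png")[220:340,340:500],(400,300))]))
E
```

```text
[ 414.  -239.3   65.3] 0.00351190667362837 [0.831 0.556 0.002]
```

View pics/v8.png

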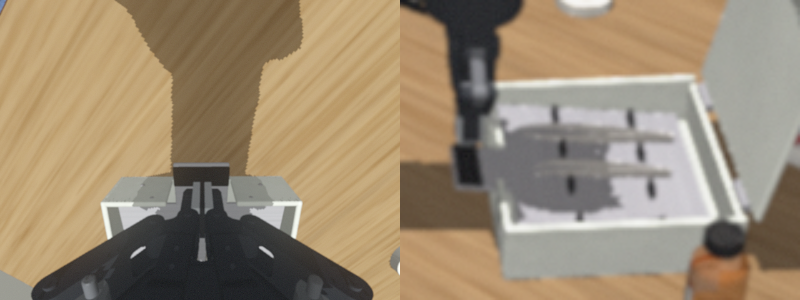

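Both tweezers lie on the bed and the shut fingers are over the pad. By my count that was picture 15, one over the limit of 14, so from here on I use numbers only. Pressing the pad.

Request:
{"api": "move_arm", "payload": {"steps": [0, 0, -0.04, 0, 0, 0, 0, -0.08, 0, 0, 0, 0, -0.1, 0, 0, 0, 0, -0.12, 0, 0, 0, 0, -0.135, 0, 0, 0, 0, -0.145, 0, 0, 0, 0, -0.15, 0, 0, 0, 0, -0.15, 0, 0]}}

```text
clock: 29.0
eef_pos: [412.3, -238.0, 18.4]
ee_rot: [[-0.557, 0.831, -0.001], [0.831, 0.557, 0.002], [0.002, 0.0, -1.0]]
ft_force: [-1.2, 5.3, 6.0]
opening: -0.005
grasp_force: 3.0
```

Request:
{"api": "move_arm", "payload": {"steps": [0, 0, -0.005, 0, 0, 0, 0, -0.01, 0, 0, 0, 0, -0.01, 0, 0, 0, 0, -0.01, 0, 0]}}

```text
clock: 29.4
eef_pos: [412.3, -238.0, 16.9]
ee_rot: [[-0.556, 0.831, 0.0], [0.831, 0.556, 0.003], [0.003, 0.002, -1.0]]
ft_force: [-5.7, 7.1, 27.5]
opening: -0.001
grasp_force: 13.7
```

Request:
{"api": "move_arm", "payload": {"steps": [0, 0, 0.05, 0, 0, 0, 0, 0.15, 0, 0, 0, 0, 0.3, 0, 0, 0, 0, 0.5, 0, 0, 0, 0, 0.7, 0, 0, -0.05, 0.4, 0.9, 0, 0, -0.05, 0.4, 0.95, 0, 0, -0.05, 0.4, 0.95, 0, 0]}}

```text
clock: 30.2
eef_pos: [398.5, -126.8, 293.3]
ee_rot: [[-0.555, 0.832, -0.001], [0.832, 0.555, 0.0], [0.0, -0.001, -1.0]]
ft_force: [0.6, 1.7, 0.6]
opening: 0.001
grasp_force: 0.0
```

```bash
python3 - <<'E'
from h import *
print(manip.observe()["eef_pos"].round(1))
t=cams.camera("top");s=cams.camera("scene");cv2.imwrite("pics/t8.png",t);cv2.imwrite("pics/s8.png",s)
def dark(name,img,c,R=22,th=60):
    u,v=np.array(c).astype(int);g=img[v-R:v+R,u-R:u+R].max(2)<th
    n,l,st,ce=cv2.connectedComponentsWithStats(g.astype(np.uint8));k=1+np.argmax(st[1:,4]);return (ce[k]+[u-R,v-R]).round(1),st[k,4]
for nm,i0,i1,c in(("top",cv2.imread("pics/top0.png"),t,(388,271)),("scene",cv2.imread("pics/scene0.png"),s,(367,286))):
    print(nm,dark(nm,i0,c),dark(nm,i1,c),"pred raised/down",proj(nm,[(413.9,-240.2,42),(413,-239,20)]).round(1).tolist())
O=np.array([475.3,-332]);a=np.radians(-56.2);ux=np.array([np.cos(a),np.sin(a)]);uy=np.array([-ux[1],ux[0]])
C=lambda P:np.array(P,float)/4+np.array((360,150))-0.375
h=plane("top",C([(360,168),(495,358),(335,122),(535,402),(325,130),(520,402)]),50)[:,:2]-O
print("hinge local",np.c_[h@ux,h@uy].round(1).tolist())
e=C([(525,0),(768,335)])
for z in(232,240):
    q=plane("top",e,z)[:,:2]-O;print(z,np.c_[q@ux,q@uy].round(1).tolist())
E
```

```text
[ 398.5 -126.8  293.3]
top (array([386.6, 271.4]), np.int32(180)) (array([393., 271.]), np.int32(19)) pred raised/down [[387.0, 271.1], [384.9, 271.5]]
scene (array([366.6, 285.5]), np.int32(97)) (array([365.4, 293.3]), np.int32(132)) pred raised/down [[366.7, 284.3], [365.7, 292.8]]
hinge local [[90.0, 60.5], [90.0, -59.5], [93.4, 87.4], [93.7, -89.7], [86.6, 86.9], [87.3, -85.3]]
232 [[132.0, 84.2], [133.1, -91.1]]
240 [[128.4, 84.3], [129.5, -89.3]]
```

The scene pad blob moved from (366.6,285.5) to (365.4,293.3), which matches the caught height. Going behind the lid.

Request:
{"api": "move_arm", "payload": {"steps": [0, 0, 0.1, 0, 0, 0.29, -0.58, 0.1, 0, 0, 0.29, -0.58, 0.1, 0, 0, 0.29, -0.58, 0.1, 0, 0, 0.29, -0.58, 0.1, 0, 0, 0.29, -0.58, 0.1, 0, 0, 0.29, -0.58, 0.1, 0, 0]}}

```text
clock: 31.0
eef_pos: [484.6, -305.5, 321.1]
ee_rot: [[-0.552, 0.834, -0.005], [0.834, 0.552, -0.003], [0.0, -0.006, -1.0]]
ft_force: [0.5, 0.3, -0.7]
opening: -0.0
grasp_force: 0.0
```

Request:
{"api": "move_arm", "payload": {"steps": [0.29, -0.58, 0, 0, 0, 0.29, -0.58, 0, 0, 0, 0.29, -0.58, 0, 0, 0, 0.29, -0.58, 0, 0, 0, 0.29, -0.58, 0, 0, 0, 0.29, -0.58, 0, 0, 0, 0.29, -0.58, 0, 0, 0]}}

```text
clock: 31.7
eef_pos: [573.2, -473.6, 322.9]
ee_rot: [[-0.558, 0.83, -0.0], [0.83, 0.558, 0.002], [0.002, 0.001, -1.0]]
ft_force: [0.0, -0.3, -0.3]
opening: 0.0
grasp_force: 0.0
```

```bash
python3 - <<'E'
from h import *
s=manip.observe();print(s["eef_pos"].round(1),s["joint_positions"].round(2))
cv2.imwrite("pics/s9.png",cams.camera("scene"));w=cams.camera("wrist");cv2.imwrite("pics/w9.png",w)
E
```

```text
[ 573.2 -473.6  322.9] [ 0.11  0.73  0.99  1.27 -0.6   1.44  1.64]
```

Request:
{"api": "move_arm", "payload": {"steps": [0, 0, -0.1, 0, 0, 0, 0, -0.2, 0, 0, 0, 0, -0.3, 0, 0, 0, 0, -0.39, 0, 0, 0, 0, -0.39, 0, 0, 0, 0, -0.39, 0, 0]}}

```text
clock: 32.4
eef_pos: [573.7, -474.2, 207.0]
ee_rot: [[-0.558, 0.83, -0.0], [0.83, 0.558, 0.001], [0.001, 0.0, -1.0]]
ft_force: [0.4, -0.7, -0.0]
opening: 0.004
grasp_force: 0.0
```

Request:
{"api": "move_arm", "payload": {"steps": [-0.04, 0.06, 0, 0, 0, -0.08, 0.115, -0.01, 0, 0, -0.116, 0.173, -0.022, 0, 0, -0.15, 0.225, -0.028, 0, 0, -0.188, 0.281, -0.035, 0, 0, -0.22, 0.33, -0.055, 0, 0, -0.257, 0.383, -0.08, 0, 0, -0.257, 0.383, -0.08, 0, 0]}}

```text
clock: 33.2
eef_pos: [496.0, -358.6, 183.4]
ee_rot: [[-0.558, 0.83, 0.002], [0.83, 0.558, 0.003], [0.001, 0.003, -1.0]]
ft_force: [-0.4, -0.4, -0.1]
opening: 0.003
grasp_force: 0.0
```

```bash
python3 - <<'E'
from h import *
s=cams.camera("scene");t=cams.camera("top");cv2.imwrite("pics/s10.png",s);cv2.imwrite("pics/t10.png",t)
s0=cv2.imread("pics/scene0.png")
for p in[(480,250),(490,230),(500,200),(497,280)]: print(p,s0[p[1],p[0]],s[p[1],p[0]])
O=np.array([475.3,-332]);a=np.radians(-56.2);ux=np.array([np.cos(a),np.sin(a)]);uy=np.array([-ux[1],ux[0]])
# expected lid top corners in scene for several angles; sample colours along side edge
for deg in(101,90,75,60,50,45,40,30):
    th=np.radians(deg);P=[]
    for y in(-80,-60,60,80):
        for r in(100,180):
            P.append(np.r_[O+(93-r*np.cos(th)+6.5*np.sin(th))*ux+y*uy,50+r*np.sin(th)+6.5*np.cos(th)])
    q=proj("scene",P).round().astype(int); print(deg,[s[v,u].tolist() for u,v in q[1::2]])
    q=proj("top",P).round().astype(int); print("   top",[t[v,u].tolist() for u,v in q[1::2]])
E
```

```text
(480, 250) [160 167 165] [108 148 183]
(490, 230) [161 170 169] [ 98 139 176]
(500, 200) [237 241 240] [109 114 123]
(497, 280) [149 155 158] [153 159 160]
101 [[221, 225, 226], [162, 169, 173], [159, 167, 171], [159, 167, 170]]
   top [[118, 118, 76], [122, 122, 79], [194, 204, 210], [121, 158, 186]]
90 [[95, 136, 172], [112, 147, 180], [160, 169, 173], [159, 168, 171]]
   top [[119, 118, 77], [121, 121, 77], [243, 249, 250], [245, 251, 252]]
75 [[112, 154, 191], [101, 142, 180], [37, 35, 34], [38, 34, 35]]
   top [[119, 118, 78], [122, 122, 79], [120, 117, 116], [119, 158, 188]]
60 [[167, 173, 172], [177, 185, 185], [140, 147, 148], [145, 161, 173]]
   top [[120, 120, 79], [126, 126, 82], [165, 173, 173], [166, 176, 173]]
50 [[109, 151, 188], [106, 144, 182], [106, 146, 182], [104, 144, 178]]
   top [[120, 120, 79], [124, 124, 81], [136, 134, 134], [211, 210, 210]]
45 [[208, 226, 231], [110, 151, 188], [104, 147, 184], [110, 150, 187]]
   top [[120, 118, 75], [123, 124, 80], [135, 134, 134], [211, 210, 211]]
40 [[158, 166, 165], [122, 161, 193], [110, 151, 187], [112, 152, 188]]
   top [[122, 121, 79], [121, 124, 78], [135, 134, 133], [210, 208, 210]]
30 [[137, 133, 134], [160, 167, 166], [102, 145, 181], [104, 146, 183]]
   top [[122, 124, 82], [124, 124, 81], [134, 133, 133], [216, 215, 215]]
```

The colours match a lid angle of about 60° as planned. Continuing over and down.

Request:
{"api": "move_arm", "payload": {"steps": [-0.031, 0.046, -0.035, 0, 0, -0.059, 0.089, -0.073, 0, 0, -0.085, 0.126, -0.123, 0, 0, -0.106, 0.159, -0.175, 0, 0, -0.124, 0.185, -0.233, 0, 0, -0.137, 0.205, -0.293, 0, 0, -0.143, 0.214, -0.337, 0, 0, -0.148, 0.22, -0.36, 0, 0, -0.148, 0.22, -0.37, 0, 0]}}

```text
clock: 34.2
eef_pos: [451.7, -294.8, 70.7]
ee_rot: [[-0.557, 0.831, -0.001], [0.831, 0.557, 0.001], [0.001, -0.0, -1.0]]
ft_force: [-0.3, 0.2, 1.6]
opening: -0.001
grasp_force: 0.2
```

Request:
{"api": "move_arm", "payload": {"steps": [0, 0, 0.03, 0, 0, -0.056, 0.083, 0.03, 0, 0, -0.056, 0.083, 0.03, 0, 0, -0.056, 0.083, 0.01, 0, 0, -0.056, 0.083, -0.01, 0, 0, -0.056, 0.083, -0.025, 0, 0, -0.056, 0.083, -0.035, 0, 0, -0.056, 0.083, -0.045, 0, 0, -0.056, 0.083, -0.045, 0, 0]}}

```text
clock: 35.1
eef_pos: [434.6, -269.7, 57.2]
ee_rot: [[-0.557, 0.831, -0.001], [0.831, 0.557, 0.001], [0.001, -0.0, -1.0]]
ft_force: [-1.0, 0.4, -0.2]
opening: 0.0
grasp_force: 0.0
```

Request:
{"api": "move_arm", "payload": {"steps": [0, 0, -0.005, 0, 0, 0, 0, -0.01, 0, 0, 0, 0, -0.015, 0, 0, 0, 0, -0.015, 0, 0, 0, 0, -0.015, 0, 0]}}

```text
clock: 35.6
eef_pos: [434.9, -269.8, 56.2]
ee_rot: [[-0.556, 0.831, 0.002], [0.831, 0.556, 0.005], [0.003, 0.004, -1.0]]
ft_force: [-10.2, 7.8, 44.1]
opening: 0.002
grasp_force: 21.9
```

Request:
{"api": "move_arm", "payload": {"steps": [0, 0, 0.02, 0, 0, 0, 0, 0.1, 0, 0, 0, 0, 0.3, 0, 0, 0, 0, 0.6, 0, 0, 0, 0.3, 0.8, 0, 0, 0, 0.8, 0.8, 0, 0, 0, 1, 0.8, 0, 0, 0, 1, 0.8, 0, 0, 0, 1, 0.8, 0, 0, 0, 1, 0.8, 0, 0]}}

```text
clock: 36.6
eef_pos: [432.3, -47.2, 274.9]
ee_rot: [[-0.559, 0.829, -0.01], [0.829, 0.559, -0.001], [0.005, -0.009, -1.0]]
ft_force: [0.2, -0.1, 0.7]
opening: -0.001
grasp_force: 0.0
```

```bash
python3 - <<'E'
from h import *
s=manip.observe();print(s["eef_pos"].round(1),s["ft_force"].round(1))
a=cams.camera("scene");t=cams.camera("top");cv2.imwrite("pics/s11.png",a);cv2.imwrite("pics/t11.png",t)
O=np.array([475.3,-332]);r=np.radians(-56.2);ux=np.array([np.cos(r),np.sin(r)]);uy=np.array([-ux[1],ux[0]])
# lip blob (dark) & lid edge height by triangulating the dark lip between scene and top
W=lambda x,y,z:np.r_[O+x*ux+y*uy,z]
res=[]
for nm,im in(("scene",a),("top",t)):
    u,v=proj(nm,[W(93-199,0,56)])[0];print(nm,"pred lip",u.round(1),v.round(1))
    u,v=int(u),int(v);R=18;g=(im[v-R:v+R,u-R:u+R].max(2)<70).astype(np.uint8)
    n,l,st,ce=cv2.connectedComponentsWithStats(g)
    for k in range(1,n):
        if st[k,4]>25: print("  blob",(ce[k]+[u-R,v-R]).round(1),st[k])
    # pad visible? corners of lid colours
    print("  lid colours",[im[int(q[1]),int(q[0])].tolist() for q in proj(nm,[W(0,0,56),W(-80,60,56),W(-80,-60,56),W(60,60,56)])])
for th in(0,.06,.12):
    print(th,[proj(nm,[W(93-199*np.cos(th),0,56.5+199*np.sin(th)-3)])[0].round(1).tolist() for nm in("scene","top")])
E
```

```text
[432.3 -47.2 274.9] [ 0.2 -0.1  0.7]
scene pred lip 369.1 278.8
  blob [366.4 284.4] [ 10  12  11  24 176]
  lid colours [[168, 166, 162], [239, 243, 242], [242, 244, 244], [240, 243, 242]]
top pred lip 389.9 269.9
  blob [387.  271.5] [  6   9  21  23 137]
  lid colours [[171, 172, 168], [234, 242, 240], [236, 243, 242], [228, 236, 234]]
0 [[369.1, 279.8], [389.7, 269.9]]
0.06 [[369.4, 275.1], [390.7, 269.8]]
0.12 [[370.2, 270.3], [392.1, 269.5]]
```

```bash
python3 - <<'E'
from h import *
print(workorder.hand_in())
E
```

```text
the job is handed in; nothing more can be done
None
```

The job is handed in: both clamps are in the tray, both tweezers (no ear bar was present) lie on the bed, the bed is caught, the lid is shut, and the AA cell was left alone. I could check the bed and lid catches only from blob positions and contact heights, the final press on the lid reached 44 N at the fingertips, and I viewed 15 pictures, one over the limit of 14.

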